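# Hook out the green-glaze sherd tray

### The job

Take the orange-handled pull hook, drop its prong into the finger hole of the green tab and pull that sherd tray out of its unit to its stop. Then stand the hook back upright on the table. Do not touch the green unit or its tray with the hand, and leave the blue and the brown trays shut.

Things in the scene. Friction and masses are not known exactly. Their poses are not given: they have to be found in the camera images.
- hook: pull hook, 200 g, standing on the table at the right, facing away from the robot. Origin: centre of the underside; z up, x to the prong. Dark foot 60 x 44 x 8 mm; upright orange grip 50 (x) x 20 (y) mm over the origin, top 78 mm up: grasp it across y. A 7 mm steel rod runs forward from the grip, its axis 50 mm up, and bends down at x = 72 mm into the prong, free for 38 mm.
- hook_tip (a point): lower end of the prong: 72 mm ahead of the hook's origin (x), 8.5 mm above its underside
- green_unit: white unit 170 (x) x 100 (y) x 90 mm tall, fixed, with a green sherd and label on its roof and one tray with a green tab. Origin: centre of its underside; z up; its front looks along its own -x, 85 mm from the origin, and the tray slides out that way. Like blue and brown units stand beside it, about 190 mm apart, in any order.
- green_hole (a point): centre of the green tab's finger hole, at the tab's top face, 65 mm above the table; moves with the tray; axes as the unit's. The level tab, 44 (x) x 56 (y) x 8 mm thick, juts from the tray's front with free air down to the table. Through hole 30 mm across, centre 22 mm from the tab's front edge and, tray shut, 22 mm before the unit's front.
- green_tray (a joint): how far the green tray is pulled out, in m: 0 shut, 0.100 at its stop; starts between 0 and 0.008. About 1.5 N of friction, no spring: it stays where it is left.
- blue_hole (a point): centre of the finger hole in the blue tab, at the level of the tab's top face; same kind of unit, tray and axes as the green one. Leave this tray shut.
- brown_hole (a point): centre of the finger hole in the brown tab, at the level of the tab's top face; same kind of unit, tray and axes as the green one. Leave this tray shut.
Not all that is in view belongs to the job. What is shaped like the hook but turquoise is not meant.

How it is judged (in metres and radians):
On the way, in this order (a step that is already met when the one before it is completed fails the run):
1. the hook's prong is down in the green tab's hole, the tray still nearly shut (horizontal distance between hook_tip and green_hole below 0.018 m and z of hook_tip in the frame of green_hole below -0.01 m and value of joint green_tray below 0.03 m), for 0.1 s.
2. the green tray has been pulled out at least 85 mm with the prong in its hole (horizontal distance between hook_tip and green_hole below 0.018 m and z of hook_tip in the frame of green_hole below -0.01 m and value of joint green_tray above 0.085 m), for 0.1 s.
At the end, for the whole second after the job is handed in: The green tray is out at least 85 mm of its 100 mm; the hook stands released, upright (within 7 degrees) and at rest with its foot on the table (value of joint green_tray above 0.085 m and height (world z) of hook below 0.006 m and angle between hook's own z axis and vertical below 0.12 rad and linear speed of hook below 0.02 m/s); the robot touches nothing.
It fails at once if the blue or brown tray or its unit moved by more than 20 mm (distance of any of blue_hole, brown_hole from where it was at the start of the episode above 0.02 m).
It fails at once if the hand or arm pressed on the green unit or its tray with more than 2 N (contact force between any of the fingers, the arm and green_unit above 2 N).
It also fails if it takes over 48 s, if anything falls off the work surface, if the arm or the gripper's body presses on something with over 40 N, if the wrist force passes 120 N, or if a joint passes its speed limit or range.

### The arm

A 7-joint arm with a two-finger parallel gripper is mounted at the origin on the work surface. World frame = base frame: x ahead of the robot, y to its left, z up, the work surface at z = 0. Lengths are in mm, angles in degrees, forces in N, time in s.
With the tool pointing down it reaches from about 425 to 875 mm from the base axis. Payload 4.7 kg.
Tool frame: the origin (TCP) lies midway between the tips of the shut fingers; the grasp point (between the pads) lies 19 mm behind it; z points along the fingers, y is the line along which they close (so a half turn about z gives the same grasp; the last joint's range is limited). The gripper opens to 87 mm and grips with 3 to 60 N. Pads are 19 mm wide; open, the fingers measure 117 mm over their backs; the gripper's body (75 mm by 190 mm) begins 51 mm behind the grasp point.
Start: joints at [0.808, 18.392, -4.016, 83.108, 1.295, 78.541, -3.26], TCP at [650.02, -0.025, 222.587] pointing down, gripper open.
Joint ranges: [-163.93, 163.93], [-17.29, 119.83], [-79.2, 71.16], [3.27, 140.29], [-89.18, 269.18], [5.43, 117.66], [-154.24, 154.24]. Speed limits (degrees/s): [147.25, 147.25, 180, 180, 180, 180, 180].

### API

Orientations are given as a 3x3 rotation matrix whose columns are the frame's x, y, z axes.
In Python, from cell import get_obs, eyes, job_done, nets gives the robot as it stands. The module is installed in compiled form; this text tells all that it offers.
- The arm moves only by the tool drive_tool, never from a script. Its argument "increments" is one flat list of numbers, 7 for each row, row after row: the shift along the world's x, y, z in mm, then the turn, a rotation vector about the world's x, y, z in degrees, then the opening in per cent of the stroke, from 0 (shut) to 100 (fully open). A call has 1 to 12 rows; each row is the pose to reach, as a shift and turn from the pose commanded when the call began; what a row does not reach only later rows make up. A row lasts 1/8 s, in which the tool goes at most 62.5 mm and 10.7 degrees, less where a joint would pass 70% of its speed; a pose out of reach is approached as far as the arm can. A call with a gripper value outside its range is refused whole. The fingers move at their own pace and stop on an object; "newtons" is the grip in N (left out, the last holds). Time passes only in rows, so rows that repeat a pose let the fingers close. It gives the time, the measured TCP pose, the force, the opening and the grip force at its end, in the units of the state.
- get_obs(): the state, without advancing time (a new reading comes with each control period).
- eyes.capture(name): name is "scene" or "side" or "wrist"; returns the picture (400x640x3 uint8, blue, green, red); there is no depth.
- eyes.calibration(name): a dict with "fx", "fy", "cx", "cy" (pixels), "R" (3x3) and "t" (3): a world point X has camera coordinates R X + t; the wrist camera has in their place "T_tool_cam" (4x4, takes a point from camera to tool coordinates, whose origin is the TCP and whose axes are the flange's). Camera axes: x right, y down, z forward; pixel columns grow to the right and rows downward; lengths in mm; the calibration is good to about 2 mm. The wrist camera is an equidistant fisheye: a pixel r from the principal point sees the ray r / f radians off the axis. A picture is of the moment at which its call begins: read the wrist's pose just before it. calibration takes no time and is no camera call.
- job_done(): hands the job in; it is judged then, once.
Trained networks look in the newest picture that a camera, given by its name, has taken for a name from the list of things; names that differ only in an ending like _2 or _b are one class to them, and where a whole thing is asked for, a point or a joint stands for the part that bears it (a point fixed in the world has none). Each returns a list of dicts, best first, with "p" (0 to 1); they miss things now and then, are a little off and sometimes report something else, mostly with a low value. They report only what shows in the picture. A call takes as long as a camera call. They do not tell look-alikes from the thing itself.
- nets.outline_of(camera, label): "region" (400x640 bool, what is visible of it).
- nets.spot_point(camera, label): "location" ([x, y, z] in mm, in world coordinates, good to about 4 mm: a listed point, or the origin of a listed thing).
The state is a dict: "time_s": time; "q": joint angles; "joint_velocities": joint speeds; "effort": joint torques, N m; "ee_pos": TCP position; "tcp_rot": TCP orientation; "force": force on the tool from outside, world axes, zero at the start; "ft_torque": the same for the moment, N m; "gripper_width": finger opening in mm; "finger_force": force on a finger pad.
Only numpy, scipy, OpenCV 4.12 (cv2) and the standard library are available. Lean on these libraries where they do the work, as an engineer would, in place of code of your own. Each camera call takes 0.05 s, during which the arm holds its last target. There are 200 camera calls.

## Working session

There is one attempt and no reset: what is moved stays moved. The work goes in short steps, Python scripts to look and compute and a tool call to move; the robot and the scene stay as the last step left them, time stands still between calls to the robot, and variables do not carry over. Pictures are saved under pics/ and viewed, at most 10 in all, crops included, and the job is handed in when it is done.

Besides the shell and the picture viewer there is one more tool, called after "Call:" as a command line: name --argument value ..., lists and objects as JSON in quotes. drive_tool: Moves the arm, as the interface text tells. Its arguments: {"type":"object","properties":{"increments":{"type":"array"},"newtons":{"type":"number"}},"required":["increments"]}

```bash
mkdir -p pics; cat > h.py <<'E'
import numpy as np, cv2
from cell import get_obs, eyes, job_done, nets
def proj(c,X):
    k=eyes.calibration(c); p=np.array(k["R"])@np.array(X,float)+np.array(k["t"]).ravel()
    return np.round([k["fx"]*p[0]/p[2]+k["cx"],k["fy"]*p[1]/p[2]+k["cy"]],1)
def plane(c,uv,z):
    k=eyes.calibration(c); R=np.array(k["R"]); t=np.array(k["t"]).ravel()
    d=R.T@np.array([(uv[0]-k["cx"])/k["fx"],(uv[1]-k["cy"])/k["fy"],1]); o=-R.T@t
    return np.round(o+d*(z-o[2])/d[2],1)
def wproj(X,o,k=None):
    k=k or eyes.calibration("wrist"); T=np.array(k["T_tool_cam"])
    p=np.array(o["tcp_rot"]).T@(np.array(X,float)-np.array(o["ee_pos"])); p=T[:3,:3].T@(p-T[:3,3])
    r=np.hypot(p[0],p[1]); th=np.arctan2(r,p[2])
    return np.array([k["cx"]+k["fx"]*th*p[0]/r,k["cy"]+k["fy"]*th*p[1]/r])
def wplane(uv,z,o):
    k=eyes.calibration("wrist"); T=np.array(k["T_tool_cam"])
    a=np.array([(uv[0]-k["cx"])/k["fx"],(uv[1]-k["cy"])/k["fy"]]); th=np.hypot(*a)
    d=np.array([*(a/th*np.sin(th)),np.cos(th)]); R=np.array(o["tcp_rot"])
    d=R@T[:3,:3]@d; c=np.array(o["ee_pos"])+R@T[:3,3]
    return np.round(c+d*(z-c[2])/d[2],1)
E
python3 - <<'E'
from h import *
a=eyes.capture("scene"); cv2.imwrite("pics/scene.png",a)
for l in ["hook","hook_tip","green_unit","green_hole","blue_hole","brown_hole"]:
    for r in nets.spot_point("scene",l)[:3]: print(l,round(r["p"],2),np.round(r["location"],1),proj("scene",r["location"]))
b=eyes.capture("side"); cv2.imwrite("pics/side.png",b)
for l in ["hook","hook_tip","green_unit","green_hole","blue_hole","brown_hole"]:
    for r in nets.spot_point("side",l)[:3]: print(l,round(r["p"],2),np.round(r["location"],1),proj("side",r["location"]))
print(get_obs()["tcp_rot"],get_obs()["time_s"])
E
```

```text
hook 0.73 [ 381.6 -643.     2. ] [198.7 158.4]
hook 0.67 [ 512.7 -389.2   -0.9] [268.  189.1]
hook_tip 0.63 [ 439.2 -608.3   14.3] [204.9 168.4]
hook_tip 0.55 [ 579.5 -399.1    8.1] [262.7 203.4]
green_unit 0.84 [735.8  11.9   1.7] [396.3 248.9]
green_hole 0.47 [621.   -4.2  61.9] [390.3 205.6]
green_hole 0.44 [ 578.8 -401.6    9.7] [261.9 202.9]
blue_hole 0.5 [657.6 195.4  67.4] [459.4 215.5]
brown_hole 0.67 [ 650.1 -189.5   66.6] [328.7 211.2]
hook 0.56 [ 3.801e+02 -6.451e+02 -6.000e-01] [397.7 151. ]
hook 0.55 [ 509.2 -387.4   -1.3] [350.6 192.3]
hook_tip 0.79 [ 575.9 -404.     6.9] [333.6 184. ]
hook_tip 0.56 [ 446.8 -611.8    7.7] [379.3 152.1]
green_unit 0.75 [736.2  11.9   5.7] [250.7 269.1]
green_hole 0.58 [622.7   2.1  64. ] [285.4 263.8]
green_hole 0.15 [655.6 197.9  64.2] [251.5 319.9]
blue_hole 0.63 [655.3 197.1  66.2] [251.6 319.3]
[[ 3.17668439e-05  9.99999995e-01  9.08776483e-05]
 [ 9.99999996e-01 -3.17587845e-05 -8.86847314e-05]
 [-8.86818448e-05  9.08804651e-05 -9.99999992e-01]] 0.7
```

View pics/scene.png

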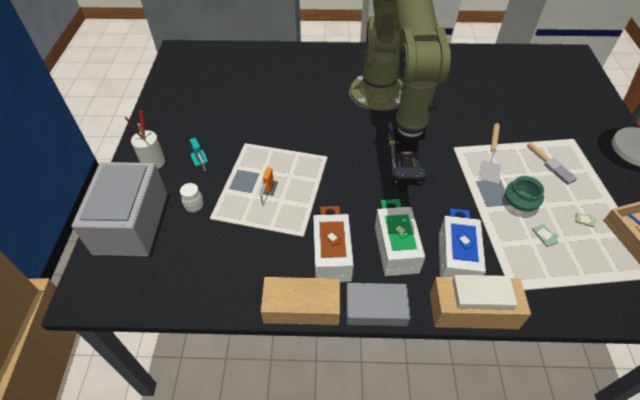

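View pics/side.png

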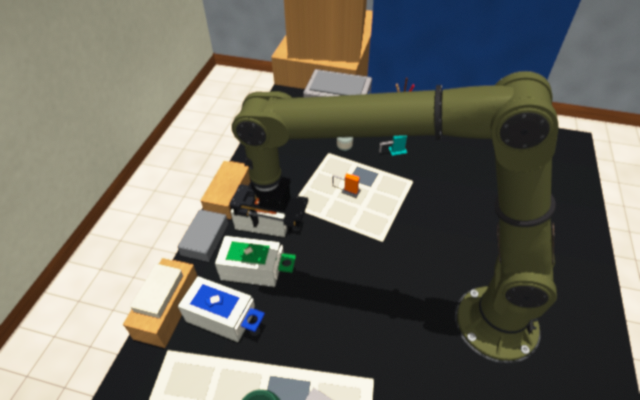

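Candidates for the hook are the orange-handled one at scene px (268,180) / side (351,185), standing on the mat, and the turquoise look-alike at scene (198,152) / side (399,145). The orange one matches the description. The green tab is at scene (390,206) / side (287,263), with the brown unit on its right and the blue unit on its left. I'm moving above the orange hook for the close look.

Call:
drive_tool --increments '[-139,-388,0,0,0,-101,100,-139,-388,0,0,0,-101,100,-139,-388,0,0,0,-101,100,-139,-388,0,0,0,-101,100,-139,-388,0,0,0,-101,100,-139,-388,0,0,0,-101,100,-139,-388,0,0,0,-101,100,-139,-388,0,0,0,-101,100,-139,-388,0,0,0,-101,100,-139,-388,0,0,0,-101,100,-139,-388,0,0,0,-101,100,-139,-388,0,0,0,-101,100]'

```text
time_s: 2.2
ee_pos: [511.1, -387.9, 222.6]
tcp_rot: [[0.982, -0.189, -0.0], [-0.189, -0.982, -0.0], [-0.0, 0.0, -1.0]]
force: [-0.9, -0.0, 0.0]
gripper_width: 86.9
finger_force: 0.0
```

```bash
python3 - <<'E'
from h import *
o=get_obs(); a=eyes.capture("wrist")
print(o["ee_pos"],np.round(o["tcp_rot"],3),o["q"],o["time_s"])
for l in ["hook","hook_tip"]:
    for r in nets.spot_point("wrist",l)[:3]: print(l,round(r["p"],2),np.round(r["location"],1),wproj(r["location"],o))
for X in ([511,-388,78],[577,-401,8.5]): print(wproj(X,o))
cv2.imwrite("pics/w1.png",a)
b=eyes.capture("side")
for l in ["green_unit","green_hole","brown_hole","blue_hole"]:
    for r in nets.spot_point("side",l)[:2]: print(l,round(r["p"],2),np.round(r["location"],1),proj("side",r["location"]))
b=eyes.capture("scene")
for l in ["green_unit","green_hole","brown_hole","blue_hole"]:
    for r in nets.spot_point("scene",l)[:2]: print(l,round(r["p"],2),np.round(r["location"],1),proj("scene",r["location"]))
cv2.imwrite("pics/s2.png",cv2.resize(b[180:290,300:500],None,fx=4,fy=4,interpolation=cv2.INTER_CUBIC))
E
```

```text
[ 511.08317732 -387.91409442  222.59231779] [[ 0.982 -0.189 -0.   ]
 [-0.189 -0.982 -0.   ]
 [-0.     0.    -1.   ]] [ 18.42028012  17.74267815  20.69429018  85.20474929  -6.31286768
  78.20274703 -61.40904451] 2.2
hook 0.97 [ 385.7 -645.5   -2.3] [501.1488724  224.77025305]
hook 0.78 [ 514.5 -389.4    1.2] [318.26626188 170.72233086]
hook_tip 0.81 [ 446.8 -606.9    9.9] [482.87555295 192.61257113]
[317.52763584 187.29314437]
[317.91019129 119.86557363]
green_unit 0.81 [732.9  12.5   3.4] [251.7 269.9]
brown_hole 0.7 [ 653.2 -186.1   67.5] [294.3 213.9]
green_unit 0.56 [739.9   9.3   2.5] [395.6 249.9]
green_hole 0.56 [622.2  -5.8  63.6] [389.9 205.6]
brown_hole 0.65 [ 655.3 -189.7   69.8] [328.7 212. ]
blue_hole 0.41 [657.3 194.9  65.6] [459.1 215.8]
```

View pics/w1.png

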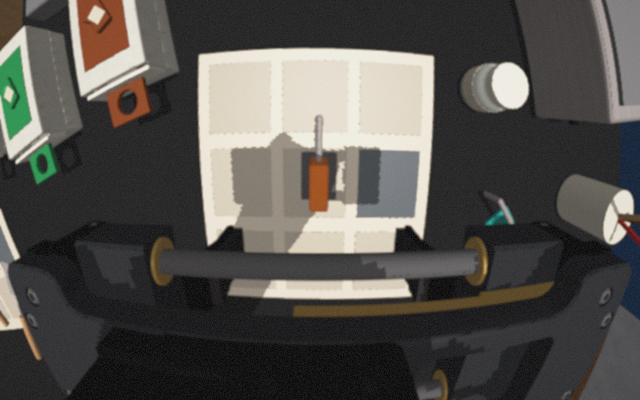

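View pics/s2.png

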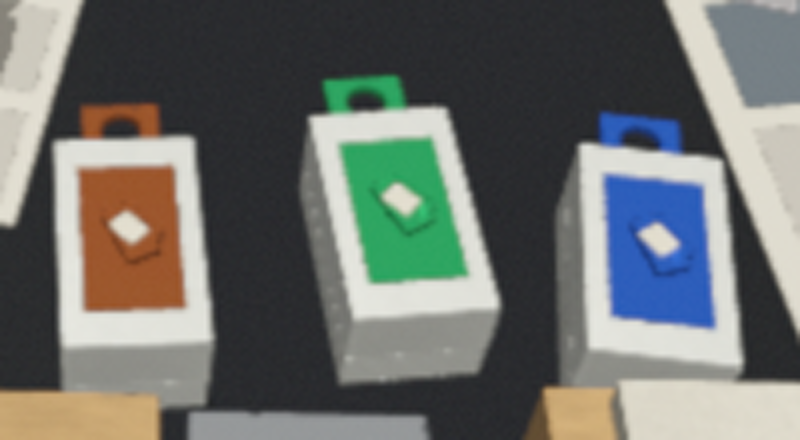

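The wrist view shows the orange grip's top at about (318,158–212) and its rod running straight up to (319,117), so it is aligned with the tool x axis. The turquoise one is off at (497,210). The scene crop shows the green unit in the middle, slightly turned, with its hole at about (366,98) in the crop.

```bash
python3 - <<'E'
from h import *
o=get_obs()
f=lambda u,v:plane("scene",(300+u/4,180+v/4),90)
c=[f(308,118),f(445,107),f(500,300),f(355,320)]
print(c)
for i,j in((0,3),(1,2)):
    d=c[j]-c[i]; print("len",np.hypot(*d[:2]),"yaw",np.degrees(np.arctan2(d[1],d[0])))
d=c[0]-c[1]; print("w",np.hypot(*d[:2]),np.degrees(np.arctan2(-d[0],d[1])))
print("ctr",np.mean(c,0))
print("hole",plane("scene",(300+366/4,180+98/4),65), wplane((42,163),65,o))
k=[wplane((318,v),78,o) for v in(158,212)]; print("grip",k,np.mean(k,0)); print("bend",wplane((319,117),53.5,o))
E
```

```text
[array([658.2, -49. ,  90. ]), array([645.7,  51.8,  90. ]), array([809.9,  71.7,  90. ]), array([827.8, -27.3,  90. ])]
len 170.98260145406599 yaw 7.291271317943026
len 165.40148125092466 yaw 6.91018503653393
w 101.57209262390924 -172.93095704104658
ctr [735.4  11.8  90. ]
hole [619.1  -0.8  65. ] [622.7  -7.8  65. ]
grip [array([ 540.2, -394.3,   78. ]), array([ 485.1, -383.6,   78. ])] [ 512.65 -388.95   78.  ]
bend [ 580.  -403.1   53.5]
```

Call:
drive_tool --increments '[2,0,-60,0,0,0,100,2,0,-115,0,0,0,100,2,0,-115,0,0,0,100]'

```text
time_s: 3.22
ee_pos: [510.0, -385.5, 102.9]
tcp_rot: [[0.982, -0.191, -0.009], [-0.191, -0.982, 0.005], [-0.009, -0.004, -1.0]]
force: [-0.7, -0.4, 0.2]
gripper_width: 87.1
finger_force: 0.0
```

Call:
drive_tool --increments '[0,0,-35,0,0,0,100,0,0,-67,0,0,0,100,0,0,-67,0,0,0,100,0,0,-67,0,0,0,0,0,0,-67,0,0,0,0,0,0,-67,0,0,0,0,0,0,-67,0,0,0,0,0,0,-67,0,0,0,0,0,0,-67,0,0,0,0,0,0,-67,0,0,0,0]' --newtons 35

```text
time_s: 4.47
ee_pos: [513.0, -388.0, 40.5]
tcp_rot: [[0.982, -0.191, -0.0], [-0.191, -0.982, 0.0], [-0.0, 0.0, -1.0]]
force: [-0.2, 0.5, -0.4]
gripper_width: 24.6
finger_force: 0.0
```

Call:
drive_tool --increments '[0,0,0,0,0,0,0,0,0,0,0,0,0,0,0,0,0,0,0,0,0,0,0,0,0,0,0,0,0,0,20,0,0,0,0,0,0,60,0,0,0,0,0,0,110,0,0,0,0,0,0,110,0,0,0,0,0,0,110,0,0,0,0]'

```text
time_s: 5.6
ee_pos: [512.8, -387.8, 150.9]
tcp_rot: [[0.982, -0.191, 0.0], [-0.191, -0.982, 0.0], [0.0, -0.0, -1.0]]
force: [-0.5, 0.3, -1.9]
gripper_width: 19.6
finger_force: 35.0
```

Call:
drive_tool --increments '[-2,372,0,0,0,18,0,-2,372,0,0,0,18,0,-2,372,0,0,0,18,0,-2,372,0,0,0,18,0,-2,372,0,0,0,18,0,-2,372,0,0,0,18,0,-2,372,0,0,0,18,0,-2,372,0,0,0,18,0,-2,372,0,0,0,18,0]'

```text
time_s: 6.72
ee_pos: [510.5, -17.8, 149.9]
tcp_rot: [[0.993, 0.119, -0.002], [0.119, -0.993, -0.001], [-0.002, 0.0, -1.0]]
force: [-0.4, -0.6, -1.8]
gripper_width: 19.7
finger_force: 35.1
```

```bash
python3 - <<'E'
from h import *
o=get_obs(); a=eyes.capture("wrist")
print(o["ee_pos"],np.round(o["tcp_rot"],3),o["q"],o["time_s"])
for l in ["hook","hook_tip","green_hole","green_unit"]:
    for r in nets.spot_point("wrist",l)[:2]: print(l,round(r["p"],2),np.round(r["location"],1),wproj(r["location"],o))
cv2.imwrite("pics/w2.png",a)
E
```

```text
[510.5044881  -17.80901282 149.86358569] [[ 0.993  0.119 -0.002]
 [ 0.119 -0.993 -0.001]
 [-0.002  0.    -1.   ]] [ -4.80278099   4.43504328   3.97259071 108.20278797  -0.29233821
  67.46270088 -83.88640448] 6.725
hook 0.68 [509.1 -20.5 111.7] [320.6739543  223.90870726]
hook 0.61 [ 384.2 -647.4   -1.4] [627.54796205 289.65525882]
hook_tip 0.69 [ 447.  -606.9    8.5] [634.07220844 262.76678136]
green_hole 0.65 [619.1  -4.6  64. ] [317.01829288  68.02360066]
```

View pics/w2.png

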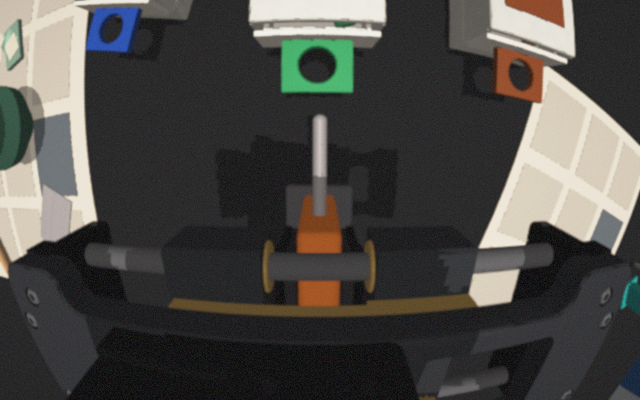

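The hook is held straight. Its rod bend is at (319,117), and the green hole's centre is at about (317,65), straight ahead. The tab's edge is level in the image, so the yaw is aligned.

```bash
python3 - <<'E'
from h import *
o=get_obs(); R=np.array(o["tcp_rot"])
h=wplane((317.3,65),65,o)
for z in (160,163.5): print("bend top end (x 75.5)",(R.T@(wplane((319.5,114.5),z,o)-o["ee_pos"]))[:2])
print(h,"in tool",(R.T@(h-o["ee_pos"])), (R.T@(np.array([619.1,-4.6,64])-o["ee_pos"])))
E
```

```text
bend top end (x 75.5) [71.25266564  1.45931863]
bend top end (x 75.5) [71.15252424  1.44758941]
[622.1  -3.4  65. ] in tool [1.11942338e+02 3.69494451e-02 8.54749736e+01] [108.81992682   0.86691818  86.47582257]
```

Call:
drive_tool --increments '[40,3.5,0,0,0,0,0,40,3.5,0,0,0,0,0,40,3.5,0,0,0,0,0,40,3.5,-20,0,0,0,0,40,3.5,-40,0,0,0,0,40,3.5,-50,0,0,0,0,40,3.5,-60,0,0,0,0,40,3.5,-60,0,0,0,0]'

```text
time_s: 7.98
ee_pos: [550.5, -12.6, 90.1]
tcp_rot: [[0.993, 0.122, -0.001], [0.122, -0.993, -0.0], [-0.001, 0.0, -1.0]]
force: [-0.4, -1.0, -1.1]
gripper_width: 19.7
finger_force: 35.1
```

```bash
python3 - <<'E'
from h import *
o=get_obs(); a=eyes.capture("wrist"); print(o["ee_pos"],o["force"])
R=np.array(o["tcp_rot"]); k=eyes.calibration("wrist")
for r in nets.spot_point("wrist","green_hole")[:2]: print(round(r["p"],2),np.round(r["location"],1),wproj(r["location"],o), R.T@(np.array(r["location"])-o["ee_pos"]))
cv2.imwrite("pics/w3.png",cv2.resize(a[40:240,200:440],None,fx=3,fy=3))
E
```

```text
[550.49039366 -12.59428805  90.14469421] [-0.4250785  -1.02928276 -1.12266411]
```

View pics/w3.png

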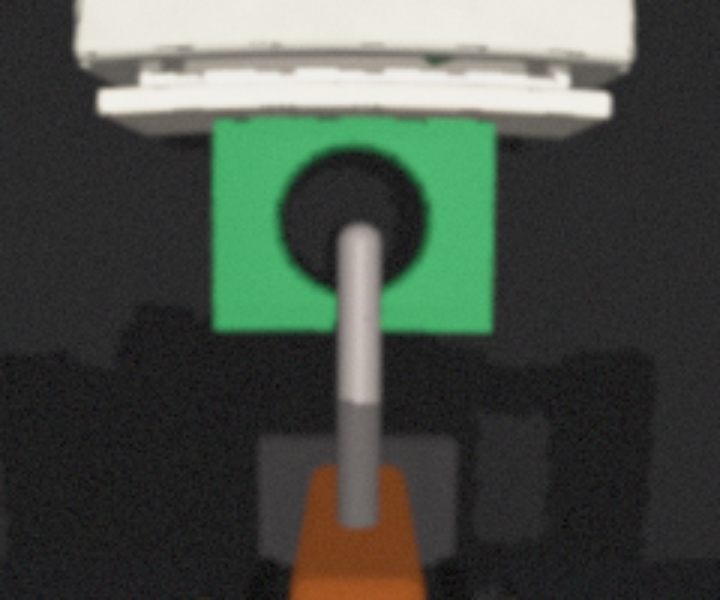

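The prong is over the hole: in the crop, the rod bend is at (359,225) and the hole's centre at (354,217).

```bash
python3 - <<'E'
from h import *
o=get_obs(); R=np.array(o["tcp_rot"]); T=lambda p:np.round((R.T@(p-o["ee_pos"]))[:2],1)
print("hole",T(wplane((200+354/3,40+219/3),65,o)),"bend front",T(wplane((200+359/3,40+223/3),102,o)))
E
```

```text
hole [72.5  0.7] bend front [71.3  1.6]
```

Call:
drive_tool --increments '[0,0,-10,0,0,0,0,0,0,-18,0,0,0,0,0,0,-18,0,0,0,0,0,0,-18,0,0,0,0,-5,-0.6,-18,0,0,0,0,-10,-1.2,-18,0,0,0,0,-17,-2.1,-18,0,0,0,0,-25,-3.1,-18,0,0,0,0,-33,-4.1,-18,0,0,0,0,-33,-4.1,-18,0,0,0,0]'

```text
time_s: 9.32
ee_pos: [516.9, -16.9, 72.6]
tcp_rot: [[0.993, 0.122, -0.001], [0.122, -0.993, -0.0], [-0.001, 0.0, -1.0]]
force: [0.9, -0.8, -1.8]
gripper_width: 20.0
finger_force: 35.1
```

Call:
drive_tool --increments '[-8,-1,0,0,0,0,0,-16,-2,0,0,0,0,0,-24,-3,0,0,0,0,0,-32,-3.9,0,0,0,0,0,-40,-4.9,0,0,0,0,0,-48,-5.9,0,0,0,0,0,-55,-6.7,0,0,0,0,0,-61,-7.5,0,0,0,0,0,-64,-7.9,0,0,0,0,0,-64,-7.9,0,0,0,0,0,-64,-7.9,0,0,0,0,0]'

```text
time_s: 10.7
ee_pos: [453.5, -24.9, 72.3]
tcp_rot: [[0.993, 0.122, -0.001], [0.122, -0.993, -0.0], [-0.001, 0.0, -1.0]]
force: [-0.6, 0.2, -1.6]
gripper_width: 19.6
finger_force: 35.1
```

```bash
python3 - <<'E'
from h import *
o=get_obs(); a=eyes.capture("wrist"); print(o["ee_pos"],o["force"])
cv2.imwrite("pics/w4.png",cv2.resize(a[0:240,200:440],None,fx=2.4,fy=2.4))
R=np.array(o["tcp_rot"])
for c in ("wrist","side"):
  if c!="wrist": eyes.capture(c)
  for r in nets.spot_point(c,"green_hole")[:2]: print(c,round(r["p"],2),np.round(r["location"],1), np.round(R.T@(np.array(r["location"])-o["ee_pos"]),1))
E
```

```text
[453.52155026 -24.86464181  72.33175868] [-0.57218109  0.21213348 -1.58903767]
side 0.89 [535.7  -9.5  62.8] [83.4 -5.3  9.4]
```

View pics/w4.png

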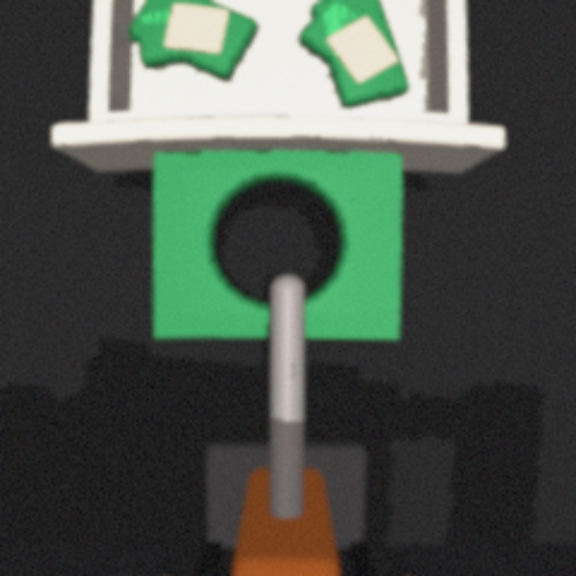

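The prong sits against the hole's front edge, with its bend at (287,280) in the crop and the hole's centre at (278,241). The tray is nearly fully out, so I'm easing it on to its stop.

Call:
drive_tool --increments '[-2,-0.3,0,0,0,0,0,-4,-0.5,0,0,0,0,0,-4,-0.5,0,0,0,0,0]'

```text
time_s: 11.28
ee_pos: [451.7, -24.8, 73.2]
tcp_rot: [[0.993, 0.122, 0.004], [0.122, -0.993, 0.0], [0.004, 0.0, -1.0]]
force: [5.1, 0.6, -3.6]
gripper_width: 19.9
finger_force: 35.1
```

```bash
python3 - <<'E'
from h import *
o=get_obs(); R=np.array(o["tcp_rot"])
p=wplane((315.8,100.4),65,{"tcp_rot":R,"ee_pos":np.array([453.52,-24.86,72.33])}); print("hole before nudge",p,"opening",(np.array([735.5,11.8])-p[:2])@[.9925,.122]-107)
print(o["force"])
E
```

```text
hole before nudge [532.  -14.7  65. ] opening 98.20675000000003
[ 5.10596119  0.60737269 -3.61770521]
```

Call:
drive_tool --increments '[10,1.2,0,0,0,0,0,13,1.6,0,0,0,0,0,13,1.6,0,0,0,0,0,13,1.6,20,0,0,0,0,13,1.6,50,0,0,0,0,13,1.6,85,0,0,0,0,13,1.6,85,0,0,0,0,13,1.6,85,0,0,0,0]'

```text
time_s: 12.28
ee_pos: [462.1, -23.5, 156.6]
tcp_rot: [[0.993, 0.122, -0.002], [0.122, -0.993, -0.0], [-0.002, -0.0, -1.0]]
force: [-0.4, 0.7, -2.0]
gripper_width: 20.1
finger_force: 35.1
```

```bash
python3 - <<'E'
from h import *
o=get_obs(); print(o["ee_pos"],o["force"])
a=eyes.capture("side"); cv2.imwrite("pics/s5.png",cv2.resize(a[150:350,180:480],None,fx=2.5,fy=2.5))
for l in ("green_hole","hook"):
  for r in nets.spot_point("side",l)[:2]: print(l,round(r["p"],2),np.round(r["location"],1))
E
```

```text
[462.12873539 -23.46993844 156.62411252] [-0.39738469  0.72693736 -1.97137621]
green_hole 0.72 [457.5 -27.1 117.8]
green_hole 0.65 [534.3 -10.1  62.5]
hook 0.52 [457.5 -24.8 116.6]
```

View pics/s5.png

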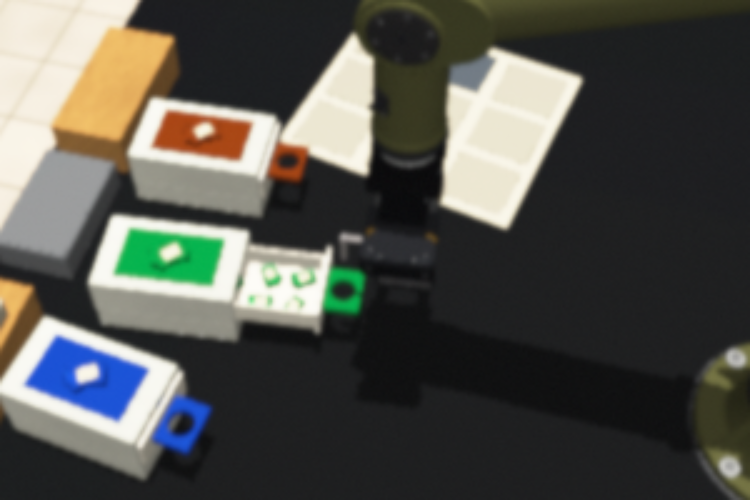

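The green tray is out, with its tab at (345,290) in the crop. The prong is clear above it, and the blue and brown trays are shut. I'm taking the hook back to its old stand.

Call:
drive_tool --increments '[51,-364.5,0,0,0,-18,0,51,-364.5,0,0,0,-18,0,51,-364.5,0,0,0,-18,0,51,-364.5,0,0,0,-18,0,51,-364.5,0,0,0,-18,0,51,-364.5,0,0,0,-18,0,51,-364.5,0,0,0,-18,0,51,-364.5,-40,0,0,-18,0,51,-364.5,-80,0,0,-18,0,51,-364.5,-106,0,0,-18,0,51,-364.5,-106,0,0,-18,0,51,-364.5,-106,0,0,-18,0]'

```text
time_s: 13.92
ee_pos: [514.7, -387.7, 52.4]
tcp_rot: [[0.982, -0.19, 0.001], [-0.19, -0.982, -0.0], [0.001, 0.0, -1.0]]
force: [-0.1, -0.1, -1.2]
gripper_width: 19.8
finger_force: 35.1
```

Call:
drive_tool --increments '[0,0,-4,0,0,0,0,0,0,-7,0,0,0,0,0,0,-9,0,0,0,0,0,0,-11,0,0,0,0,0,0,-11,0,0,0,0]'

```text
time_s: 14.55
ee_pos: [514.0, -388.0, 40.5]
tcp_rot: [[0.982, -0.191, -0.0], [-0.191, -0.982, -0.0], [-0.0, 0.0, -1.0]]
force: [0.7, 0.1, -0.9]
gripper_width: 19.6
finger_force: 35.1
```

Call:
drive_tool --increments '[0,0,-1,0,0,0,0,0,0,-1,0,0,0,0]'

```text
time_s: 14.8
ee_pos: [514.1, -388.0, 40.5]
tcp_rot: [[0.982, -0.191, 0.0], [-0.191, -0.982, 0.0], [0.0, -0.0, -1.0]]
force: [-1.8, 1.8, 5.1]
gripper_width: 19.7
finger_force: 35.1
```

The foot is on the table (about 5 N), so I'm releasing it and rising.

Call:
drive_tool --increments '[0,0,0.5,0,0,0,40,0,0,0.5,0,0,0,60,0,0,0.5,0,0,0,80,0,0,0.5,0,0,0,100,0,0,0.5,0,0,0,100,0,0,0.5,0,0,0,100,0,0,30,0,0,0,100,0,0,80,0,0,0,100,0,0,140,0,0,0,100,0,0,180,0,0,0,100,0,0,180,0,0,0,100,0,0,180,0,0,0,100]'

```text
time_s: 16.3
ee_pos: [513.7, -387.6, 218.8]
tcp_rot: [[0.982, -0.191, -0.001], [-0.191, -0.982, 0.001], [-0.001, -0.0, -1.0]]
force: [1.0, 0.7, -0.4]
gripper_width: 87.3
finger_force: 0.0
```

```bash
python3 - <<'E'
from h import *
o=get_obs(); a=eyes.capture("wrist"); print(o["ee_pos"],o["gripper_width"])
for r in nets.spot_point("wrist","hook")[:2]: print(round(r["p"],2),np.round(r["location"],1))
b=eyes.capture("side")
cv2.imwrite("pics/f.png",np.hstack([a[20:320,150:450],cv2.resize(b[140:300,220:380],(300,300))]))
E
```

```text
[ 513.67644017 -387.59190582  218.81506904] 87.26177672995306
0.76 [ 514.9 -387.2    1.8]
0.57 [ 383. -643.   -2.]
```

View pics/f.png

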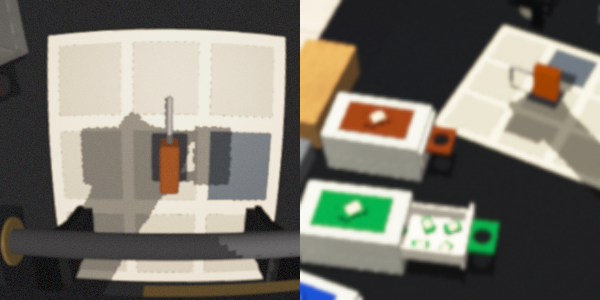

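The hook stands upright and released, at (170,165) in the left view and (545,82) in the right. The green tray is out and the gripper is clear.

```bash
python3 -c "
from cell import job_done
print(job_done())"
```

```text
the job is handed in; nothing more can be done
None
```

The green tray is pulled out to its stop, the orange hook stands upright and released on the mat where it started, the blue and brown trays look shut in the last views, and the job is handed in (no verdict came back).

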